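Pull the tall push-on cap off a slide warmer with a C-shaped puller

TASK

Take the C-shaped puller, hook its fork fully under the taller of the two snug caps on the slide warmer and pull straight up until the cap pops off, without tipping it, touching it with the robot or pushing hard against the warmer; if a hidden set screw stops the fork, come in from another side. Carry the cap away on the puller and leave both in the tray, standing upright. Leave the lower cap and everything else where it is.

Things in the scene. Friction and masses are not known exactly. Their poses are not given: they have to be found in the camera images.
- warmer: White slide warmer, fixed level box 220 (x) x 260 (y) x 55 mm high, any yaw; origin under its centre, front faces own -x. On its flat deck (top, 55 mm up) stand two identical steel spindles, 19 mm across, 21.5 mm tall, at own x = -20, y = +55 and -55 mm; the deck in front of them (own x -110 to -40) is bare; behind (own x 42 to 98) lies a 5 mm thick plate.
- tall_cap: Black round push-on cap, 40 mm across at its foot, 32 mm tall, 30 g, origin at the centre of its underside. Level on either spindle, with a 5.5 mm gap from deck to underside, open on all sides, for the fork. Sprung balls in the spindle hold it until about 8 N of upward pull; free after 12 mm of rise, clear of the spindle after 16 mm. The underside (radius 11 to 20 mm) rests on the tines.
- low_cap: The other push-on cap, same width and fit but only 20 mm tall, on the other spindle; stays there. Origin at the centre of its underside.
- puller: Loose steel C-shaped puller, 130 g, standing on its fork, any yaw; origin under the fork at its slot's centre, straight below the grip; z up, tines point along own +x. Grip: block 24 (x) x 14 (y) mm, z 50 to 88 mm, gripped across y from above. Back leg at x -30 to -25 mm, 22 mm wide; top arm x -30 to 12 mm, z 44 to 50 mm; throat between fork and arm 40 mm high.
- puller_fork (a point): Centre of the fork's slot at the tines' top face, 4 mm above the puller's origin. Fork 4 mm thick, x -30 to 23 mm, 41 mm wide (45 mm at the splayed tips); slot 23 mm wide, open to +x, closed end at x = -11.5 mm, which meets the spindle when the fork's centre is 2 mm past the spindle's axis.
- puller_grip (a point): Where to grip the puller: middle of the grip block, 74 mm above the puller's origin.
- tray: Fixed shallow aluminium tray, 160 x 160 mm outside, wall 4 mm thick and 18 mm high, floor 4 mm thick; any yaw; origin at the centre of its underside.
- jar: Bystander: small amber reagent jar with blue lid, 48 mm across, 75 mm tall; origin under its centre.
- slide_box: Bystander: flat white box for glass slides, 57 x 87 x 32 mm; origin under its centre.
- cassette: Bystander: small tissue cassette with a pink block, 40 x 28 x 13 mm; origin under its centre.
- stem_a (a point): Foot of the spindle at the warmer's own y = +55 mm, at deck level. From its neck, in the gap below the cap and hidden by it, a rigid set-screw head (4 mm thick) sticks out to 18 mm from the axis, in an unknown level direction within 1.55 rad of the warmer's +x. The fork seats only with the screw inside its slot, so within 0.5 rad of where the tines point.
- stem_b (a point): Foot of the spindle at the warmer's own y = -55 mm, at deck level; built like the other, with its own set screw in its own unknown direction within 1.55 rad of the warmer's +x. A tine stopped by a screw stands 5 to 25 mm short of seating; coming in turned towards the side of the tine that met the screw gets past it.

How it is judged:
On the way, in this order (a step that is already met when the one before it is completed fails the run):
1. the fork is hooked under the tall cap, still seated on its spindle (horizontal distance between puller_fork and tall_cap below 0.006 m and z of puller_fork in the frame of tall_cap between -0.006 and 0.002 m and distance of tall_cap from where it was at the start of the episode below 0.005 m), for 0.1 s.
2. the tall cap is off its spindle, upright and borne by the puller (height (world z) of tall_cap above 0.081 m and angle between tall_cap's own z axis and vertical below 0.2 rad and contact force between puller and tall_cap above 0.1 N), for 0.2 s.
At the end, for the whole second after the job is handed in: Puller stands upright (0.1 rad) on the tray floor and the tall cap lies upright (0.15 rad) on the fork or floor, both origins within 70 mm of the tray centre along its axes, at rest and released. Low cap moved under 4 mm, jar, slide box and cassette under 20 mm (x of tall_cap in the frame of tray between -0.07 and 0.07 m and y of tall_cap in the frame of tray between -0.07 and 0.07 m and height (world z) of tall_cap below 0.014 m and angle between tall_cap's own z axis and vertical below 0.15 rad and x of puller in the frame of tray between -0.07 and 0.07 m and y of puller in the frame of tray between -0.07 and 0.07 m and height (world z) of puller below 0.01 m and angle between puller's own z axis and vertical below 0.1 rad and linear speed of each of puller, tall_cap below 0.02 m/s and distance of low_cap from where it was at the start of the episode below 0.004 m and distance of each of jar, slide_box, cassette from where it was at the start of the episode below 0.02 m); the robot touches nothing.
It fails at once if the puller pushes against the warmer (deck or spindle) with more than 25 N (contact force between puller and warmer above 25 N).
It fails at once if the robot itself touches the tall cap (contact force between any of the fingers, the arm and tall_cap above 0.5 N).
It fails at once if the tall cap is tipped by more than 0.4 rad (angle between tall_cap's own z axis and vertical above 0.4 rad).
It fails at once if the low cap is lifted or shoved more than 4 mm (distance of low_cap from where it was at the start of the episode above 0.004 m).
It also fails if it takes over 72 s, if anything falls off the work surface, if the arm or the gripper's body presses on something with over 40 N, if the wrist force passes 120 N, or if a joint passes its speed limit or range.

ROBOT

A 6-joint arm with a two-finger parallel gripper is mounted at the origin on the work surface. World frame = base frame: x ahead of the robot, y to its left, z up, the work surface at z = 0. Lengths are in m, angles in rad, forces in N, time in s.
With the tool pointing down it reaches from about 0.3 to 0.875 m from the base axis. Payload 6.4 kg.
Tool frame: the origin (TCP) lies at the centre of the arm's flange, where the gripper is bolted on; the fingertips stand 173 mm ahead of it and the grasp point (between the pads) lies 155 mm ahead of it; z points along the fingers, y is the line along which they close (so a half turn about z gives the same grasp; the last joint's range is limited). The gripper opens to 85 mm and grips with 20 to 120 N. Pads are 22 mm wide; open, the fingers measure 114 mm over their backs; the gripper's body (76 mm by 85 mm) begins 54 mm behind the grasp point. The pads swing forward as they close: fully open they stand 13 mm farther back than shut.
Start: joints at [1.062, 0.181, 1.607, -0, 1.354, -0.206], TCP at [0.171, 0.549, 0.405] pointing down, gripper open.
Joint ranges: [-2.99, 2.99], [-0.89, 2.07], [0.3, 2.58], [-1.14, 4.28], [0, 2.63], [-3.12, 3.12]. Speed limits (rad/s): [2.57, 2.57, 3.01, 3.14, 3.14, 3.14].

INTERFACE

Orientations are given as a unit quaternion [w, x, y, z].
In Python, from bench import get_obs, camera, get_calibration, hand_in gives the robot as it stands. The module is installed in compiled form; this text tells all that it offers.
- The arm moves only by the tool drive_tool, never from a script. Its argument "increments" is a list of rows, each a list of 2 entries, a list of its own where there are three numbers: the shift along the tool's x, y, z normalised to -1 to 1, where 1 is 250 mm, then the turn about the tool's z normalised to -1 to 1, where 1 is 90 degrees. A call has exactly 8 rows; each row is the pose to reach, as a shift and turn from the pose commanded when the call began, along the tool's axes at that moment; what a row does not reach only later rows make up. A row lasts 1/8 s, in which the tool goes at most 62.5 mm and 10.7 degrees, less where a joint would pass 70% of its speed; a pose out of reach is approached as far as the arm can. A call with a number of a shift or a turn outside -1 to 1 is refused whole. A call with a gripper value outside its range is refused whole. "claw" is the closure, from 0 (fully open) to 1 (shut), set as the call begins (left out, the last holds). The fingers move at their own pace and stop on an object; the grip force is fixed at half the most. Time passes only in rows, so rows that repeat a pose let the fingers close, or fill a call up. It gives the time, the measured TCP pose, the force and the opening at its end, in the units of the state.
- get_obs(): the state, without advancing time (a new reading comes with each control period).
- camera(name): name is "scene" or "top" or "wrist"; returns the picture (400x640x3 uint8, blue, green, red); there is no depth.
- get_calibration(name): a dict with "K" (3x3 intrinsics, pixels), "k1" (the pictures are not rectified: a ray, as slopes to the right and down, at radius r is drawn at 1 + k1 r^2 times it, then the intrinsics apply), "origin" and "orientation" of the camera in the world. Camera axes: x right, y down, z forward; pixel columns grow to the right and rows downward; lengths in m; the calibration is good to about 2 mm. A picture is of the moment at which its call begins: read the wrist's pose just before it. get_calibration takes no time and is no camera call; for the wrist camera it gives the pose at the moment of the call.
- hand_in(): hands the job in, once; it reports no verdict.
The state is a dict: "time_s": time; "q": joint angles; "dq": joint speeds; "joint_efforts": joint torques, N m; "eef_pos": TCP position; "eef_rot": TCP orientation; "wrist_force": force on the tool from outside, world axes, zero at the start; "torque": the same for the moment, N m; "opening": opening from 0.0 (shut) to 1.0 (fully open).
Only numpy, scipy, OpenCV 4.12 (cv2) and the standard library are available. Lean on these libraries where they do the work, as an engineer would, in place of code of your own. Each camera call takes 0.05 s, during which the arm holds its last target. There are 200 camera calls.

## Working session

There is one attempt and no reset: what is moved stays moved. The work goes in short steps, Python scripts to look and compute and a tool call to move; the robot and the scene stay as the last step left them, time stands still between calls to the robot, and variables do not carry over. Pictures are saved under pics/ and viewed, on a budget of 10 in all, crops included, one or two more only if the job needs it, and the job is handed in when it is done.

Besides the shell and the picture viewer there is one more tool, called after ">>>" as name(argument=value, ...), one argument or row to a line, values as JSON. drive_tool: Moves the arm, as the interface text tells. Its arguments: {"type":"object","properties":{"increments":{"type":"array","items":{"type":"array"}},"claw":{"type":"number"}},"required":["increments"]}

```bash
mkdir -p pics
cat > h.py <<'E'
import numpy as np, cv2
from scipy.spatial.transform import Rotation as R
from bench import get_obs, camera, get_calibration
def rot(q): return R.from_quat(np.roll(q,-1)).as_matrix()
def ray(c,uv):
    K=np.array(c["K"]); d=np.array([c["k1"],0,0,0,0.])
    p=cv2.undistortPoints(np.array(uv,float).reshape(-1,1,2),K,d).reshape(-1,2)
    return np.array(c["origin"]), np.c_[p,np.ones(len(p))]@rot(c["orientation"]).T
def plane(c,uv,z):
    o,d=ray(c,uv); return (o+d*((z-o[2])/d[:,2])[:,None])[:,:2]
def proj(c,P):
    K=np.array(c["K"]); Rm=rot(c["orientation"]).T; t=-Rm@np.array(c["origin"])
    return cv2.projectPoints(np.array(P,float).reshape(-1,1,3),cv2.Rodrigues(Rm)[0],t,K,np.array([c["k1"],0,0,0,0.]))[0].reshape(-1,2)
E
python3 - <<'E'
from h import *
for n in("top","scene","wrist"):
    c=get_calibration(n); im=camera(n); cv2.imwrite(f"pics/{n}0.png",im); print(n,c)
print(get_obs())
E
```

```text
top {'K': array([[403.37139507,   0.        , 315.66328941],
       [  0.        , 403.37139507, 206.14116942],
       [  0.        ,   0.        ,   1.        ]]), 'k1': -0.04083154511560666, 'origin': array([0.423533  , 0.05675339, 1.05933064]), 'orientation': array([-0.04436935,  0.70531656, -0.70473113,  0.06256154])}
scene {'K': array([[459.26512083,   0.        , 320.69814162],
       [  0.        , 459.26512083, 199.87339161],
       [  0.        ,   0.        ,   1.        ]]), 'k1': -0.11208875260599943, 'origin': array([1.42294503, 0.35407576, 0.63386169]), 'orientation': array([-0.28614939,  0.49264775,  0.71955147, -0.39706725])}
wrist {'K': array([[290.9118077 ,   0.        , 320.93054726],
       [  0.        , 290.9118077 , 204.07337997],
       [  0.        ,   0.        ,   1.        ]]), 'k1': -0.04892863509322807, 'origin': array([0.09848559, 0.57160109, 0.37401547]), 'orientation': array([0.12140977, 0.79660042, 0.58547388, 0.08892569])}
{'time_s': 0.15, 'q': array([ 1.06169695e+00,  1.81370041e-01,  1.60774160e+00,  1.33170957e-05,
        1.35382860e+00, -2.06315665e-01]), 'dq': array([ 0.00131918,  0.00027409, -0.00432158,  0.00050383,  0.00092868,
        0.00111906]), 'joint_efforts': array([ 5.54914732e-04, -4.45263255e+01, -3.51693571e+01, -2.69842849e-04,
        5.88463256e-03,  1.33906292e-05]), 'eef_pos': array([0.17135076, 0.54868182, 0.4040089 ]), 'eef_rot': array([-2.42003108e-04,  1.50815600e-01,  9.88561683e-01, -6.28865583e-04]), 'wrist_force': array([-0.72347841, -0.04978211, -0.36467093]), 'torque': array([-0.00017072, -0.01050729,  0.01981075]), 'opening': 1.0028481236004652}
```

View pics/top0.png

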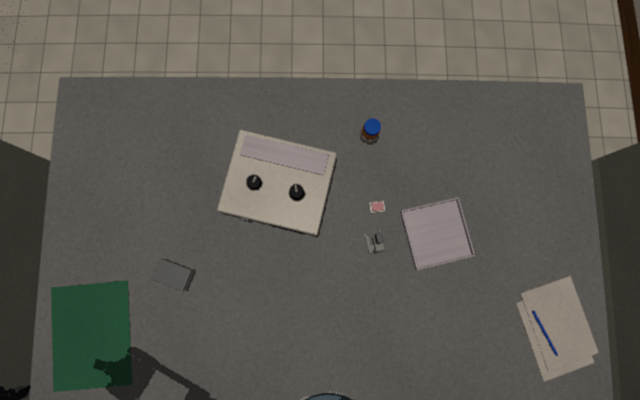

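View pics/scene0.png

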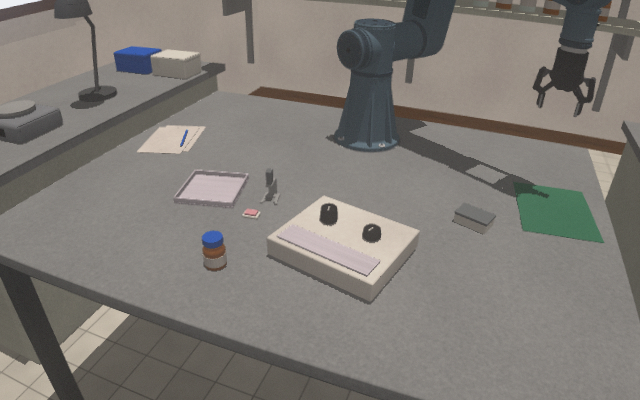

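The top view shows the warmer at about (278,182), the caps at (254,182) and (297,192), the puller at (376,243) and the tray at (438,233). In the scene view the taller cap is the one at (329,213), on the -y side, so it sits on stem_b. The puller is at (270,188).

Run:
```python
from h import *
t=cv2.imread("pics/top0.png"); s=cv2.imread("pics/scene0.png"); c=get_calibration("top"); cs=get_calibration("scene")
def quad(m):
    k=max(cv2.findContours(m,0,1)[0],key=cv2.contourArea); r=cv2.minAreaRect(cv2.convexHull(k)); return k,r
g=t.max(2)
for nm,(x0,y0,x1,y1),z,th in(("warmer",(200,120,350,245),.055,120),("tray",(395,190,480,275),.018,120)):
    m=np.zeros(g.shape,np.uint8); m[y0:y1,x0:x1]=(g[y0:y1,x0:x1]>th)*255
    k,_=quad(m); P=plane(c,k.reshape(-1,2),z); r=cv2.minAreaRect((P*1000).astype(np.float32)); print(nm,r, cv2.boxPoints(r).tolist())
m=np.zeros(g.shape,np.uint8); m[150:220,235:315]=(g[150:220,235:315]<70)*255
for k in cv2.findContours(m,0,1)[0]:
    if cv2.contourArea(k)>40:
        u,rad=cv2.minEnclosingCircle(k); print("cap",u,rad,cv2.contourArea(k),plane(c,[u],.075),plane(c,[u],.09))
a=cv2.resize(t[215:270,350:410],None,fx=10,fy=10,interpolation=2); b=cv2.resize(s[155:215,240:300],None,fx=9,fy=9,interpolation=2)[:550]
a=a[:,:]; im=np.hstack([a[:540,:400*1+0],b[:540,:400]]); 
im=np.hstack([cv2.resize(t[218:268,355:405],(400,400),interpolation=2),cv2.resize(s[160:210,245:295],(400,400),interpolation=2)])
cv2.imwrite("pics/pull.png",im)
```

```text
warmer ((641.9215087890625, 128.8767852783203), (258.0790100097656, 217.1917266845703), 76.23529815673828) [[505.7413635253906, 29.381935119628906], [716.6956176757812, -22.295608520507812], [778.1016845703125, 228.37164306640625], [567.1473999023438, 280.0491943359375]]
tray ((511.69439697265625, -285.37066650390625), (157.1954345703125, 149.04608154296875), 13.201991081237793) [[418.1540222167969, -230.76771545410156], [452.19384765625, -375.8746337890625], [605.2347412109375, -339.9736328125], [571.1949462890625, -194.86669921875]]
cap (296.53448486328125, 192.1620635986328) 7.986826419830322 150.0 [[0.6086578  0.07867573]] [[0.60583672 0.07834166]]
cap (253.5, 182.5) 7.905794143676758 158.5 [[0.63270449 0.18568422]] [[0.62951697 0.18371947]]
```

View pics/pull.png

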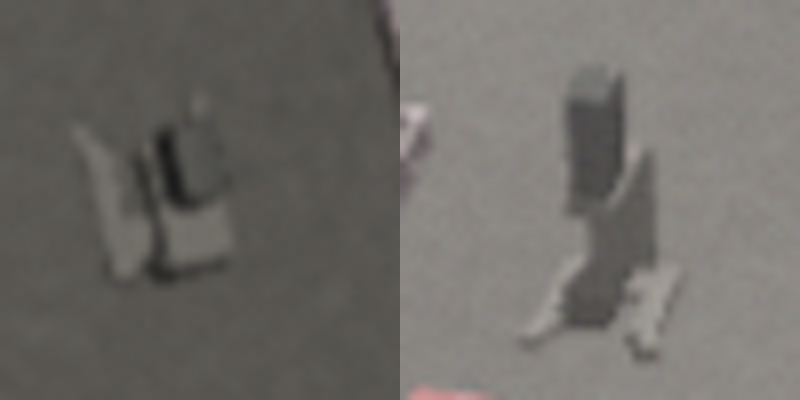

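```bash
cat >> h.py <<'E'
def to(x,y,z,yaw):
    """tool-axis normalised increments to TCP x,y,z with tool x axis at yaw (deg)"""
    o=get_obs(); Rm=rot(o["eef_rot"]); d=np.array([x,y,z])-o["eef_pos"]
    cur=np.degrees(np.arctan2(Rm[1,0],Rm[0,0])); t=-((yaw-cur+180)%360-180)/90
    print("now",o["eef_pos"].round(4),"yaw %.2f"%cur,"| shift",(d@Rm/.25).round(4),"turn %.4f"%t,"F",o["wrist_force"].round(2),"t",o["time_s"])
E
python3 - <<'E'
from h import *
c=get_calibration("top")
u=lambda p:[[355+x/8-.44,218+y/8-.44] for x,y in p]
e=plane(c,u([(165,275),(235,262)]),.05); print("rear arm edge",e, np.linalg.norm(e[0]-e[1]))
n=e[0]-e[1]; print("yaw of y axis-90:",np.degrees(np.arctan2(n[1],n[0]))-90)
print("grip top c",plane(c,u([(203,157)]),.088))
print("tine L",plane(c,u([(78,128),(115,278)]),.004))
print("tine tip R",plane(c,u([(200,95)]),.004))
to(.50,-.11,.30,190)
E
```

```text
rear arm edge [[ 0.46206277 -0.11821658]
 [ 0.46607982 -0.14036036]] 0.02250519358497837
yaw of y axis-90: 10.282055797192385
grip top c [[ 0.49613876 -0.12399326]]
tine L [[ 0.51195917 -0.09849756]
 [ 0.46286649 -0.10973681]]
tine tip R [[ 0.52286863 -0.13912742]]
now [0.1714 0.5487 0.404 ] yaw 162.65 | shift [-2.0405 -2.1223  0.4182] turn -0.3039 F [-0.72 -0.05 -0.36] t 0.15
```

>>> drive_tool(
  increments=[
    [[-0.15,-0.15,0],0],
    [[-0.32,-0.32,0],0],
    [[-0.49,-0.49,0],0],
    [[-0.66,-0.66,0],0],
    [[-0.83,-0.83,0],0],
    [[-1,-1,0],0],
    [[-1,-1,0],0],
    [[-1,-1,0],0],
  ],
)

```text
time_s: 1.15
eef_pos: [0.3355, 0.2356, 0.4046]
eef_rot: [-0.0, 0.152, 0.988, 0.0]
wrist_force: [-0.5, 0.0, -0.0]
opening: 0.999
```

>>> drive_tool(
  increments=[
    [[-0.15,-0.15,0.05],0],
    [[-0.32,-0.32,0.1],-0.1],
    [[-0.49,-0.49,0.2],-0.2],
    [[-0.66,-0.66,0.3],-0.3],
    [[-0.83,-0.83,0.4],-0.304],
    [[-1,-1,0.418],-0.304],
    [[-1,-1.1,0.418],-0.304],
    [[-1,-1.1,0.418],-0.304],
  ],
)

```text
out of range: a shift must lie within [-1, 1]
```

Run:
```python
from h import *
to(.50,-.11,.30,190)
```

```text
now [0.3355 0.2356 0.4046] yaw 162.57 | shift [-1.042  -1.1219  0.4175] turn -0.3048 F [-0.54  0.01 -0.  ] t 1.15
```

>>> drive_tool(
  increments=[
    [[-0.15,-0.15,0.05],0],
    [[-0.32,-0.32,0.1],-0.1],
    [[-0.49,-0.49,0.2],-0.2],
    [[-0.66,-0.66,0.3],-0.3],
    [[-0.83,-0.83,0.4],-0.304],
    [[-1,-1,0.418],-0.304],
    [[-1,-1,0.418],-0.304],
    [[-1,-1,0.418],-0.304],
  ],
)

```text
time_s: 2.15
eef_pos: [0.4999, -0.0765, 0.2997]
eef_rot: [-0.001, -0.088, 0.996, 0.001]
wrist_force: [0.9, 0.6, 0.1]
opening: 0.995
```

Run:
```python
from h import *
to(.496,-.123,.30,190)
c=get_calibration("wrist"); im=camera("wrist"); cv2.imwrite("pics/w1.png",im); np.save("w1.npy",c,allow_pickle=True)
print(c["origin"],rot(c["orientation"]).round(3), proj(c,[[.496,-.124,.088]]))
```

```text
now [ 0.4999 -0.0765  0.2997] yaw -169.95 | shift [ 0.048  -0.1802 -0.0015] turn 0.0006 F [0.85 0.57 0.11] t 2.15
[ 0.42479018 -0.08945091  0.26985831] [[-0.174  0.94   0.292]
 [ 0.985  0.166  0.054]
 [ 0.002  0.297 -0.955]] [[250.50159893 214.87552622]]
```

View pics/w1.png

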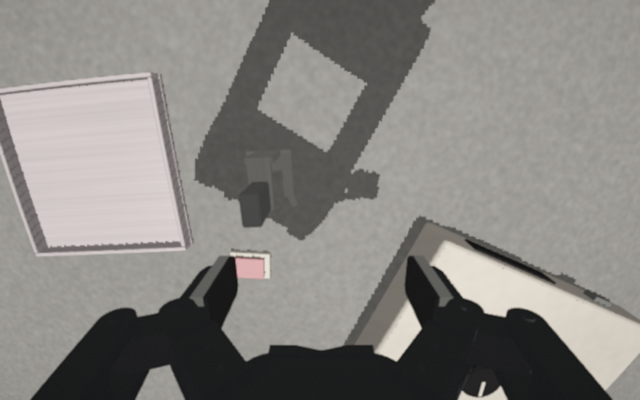

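The wrist view shows the puller in the gripper's shadow, with the grip block at about (255,203). The tray is on the left and the cassette is at (250,265).

Run:
```python
from h import *
im=cv2.imread("pics/w1.png")
a=im[140:240,215:315].astype(float); a=np.clip(a*2.2,0,255).astype(np.uint8)
cv2.imwrite("pics/w1c.png",cv2.resize(a,(600,600),interpolation=2))
c=np.load("w1.npy",allow_pickle=True).item()
print("tray rim",plane(c,[(0,90),(155,73),(190,246),(40,254)],.018))
```

```text
tray rim [[ 0.44816098 -0.36754723]
 [ 0.41533165 -0.22776819]
 [ 0.56522226 -0.19173139]
 [ 0.60334515 -0.34607303]]
```

View pics/w1c.png

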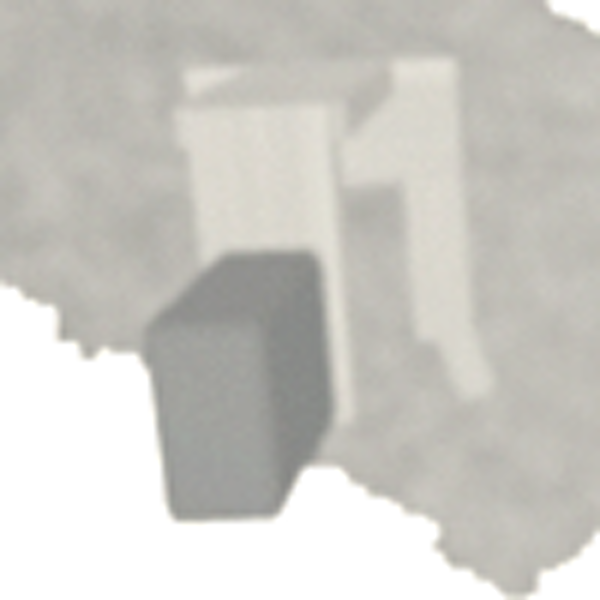

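Run:
```python
from h import *
c=np.load("w1.npy",allow_pickle=True).item()
u=lambda p:[[215+x/6-.4,140+y/6-.4] for x,y in p]
g=plane(c,u([(150,323),(264,322),(280,519),(173,519)]),.088); print(g,g.mean(0))
a=lambda v:np.degrees(np.arctan2(v[1],v[0]))
print(a(g[3]-g[0]),a(g[2]-g[1]),a(g[1]-g[0])-90,a(g[2]-g[3])-90,[np.linalg.norm(g[i]-g[i-1]) for i in range(4)])
e=plane(c,u([(180,105),(340,103)]),.05);f=plane(c,u([(458,62),(472,320)]),.004)
print("arm",e,a(e[1]-e[0])-90,np.linalg.norm(e[1]-e[0]),"fork",f,a(f[1]-f[0]))
to(*g.mean(0),.229,180+11)
```

```text
[[ 0.48252498 -0.13253313]
 [ 0.48027295 -0.12033219]
 [ 0.50270614 -0.11602949]
 [ 0.50481723 -0.1278949 ]] [ 0.49258032 -0.12419743]
11.753542359402623 10.857499772710971 10.457879112484662 10.088503905075413 [np.float64(0.022769660184230288), np.float64(0.012407040100411236), np.float64(0.022842088932818336), np.float64(0.012051746015943362)]
arm [[ 0.46548918 -0.14047597]
 [ 0.46179054 -0.12056229]] 10.521849818804583 0.020254249006012758 fork [[ 0.4603182  -0.11026159]
 [ 0.49988574 -0.10223571]] 11.466304035182358
now [ 0.4995 -0.0758  0.2999] yaw -169.90 | shift [ 0.0608 -0.1862  0.2833] turn -0.0100 F [-0.55 -0.04 -0.14] t 2.2
```

>>> drive_tool(
  increments=[
    [[0.03,-0.1,0],-0.009],
    [[0.057,-0.186,0],-0.009],
    [[0.057,-0.186,0.04],-0.009],
    [[0.057,-0.186,0.12],-0.009],
    [[0.057,-0.186,0.2],-0.009],
    [[0.057,-0.186,0.26],-0.009],
    [[0.057,-0.186,0.283],-0.009],
    [[0.057,-0.186,0.283],-0.009],
  ],
)

```text
time_s: 3.2
eef_pos: [0.4936, -0.1252, 0.2293]
eef_rot: [-0.0, -0.095, 0.996, 0.0]
wrist_force: [0.5, 0.1, 0.3]
opening: 0.997
```

>>> drive_tool(
  increments=[
    [[0,0,0],0],
    [[0,0,0],0],
    [[0,0,0],0],
    [[0,0,0],0],
    [[0,0,0],0],
    [[0,0,0],0],
    [[0,0,0],0],
    [[0,0,0],0],
  ],
  claw=1,
)

```text
time_s: 4.2
eef_pos: [0.4937, -0.1258, 0.2296]
eef_rot: [0.0, -0.094, 0.996, -0.0]
wrist_force: [-1.0, 0.1, 3.2]
opening: 0.153
```

Run:
```python
from h import *
to(.4935,-.1245,.229,190.8)
print(get_obs()["opening"])
c=get_calibration("wrist"); im=camera("wrist"); np.save("w2.npy",c,allow_pickle=True)
cv2.imwrite("pics/w2.png",np.clip(im*1.6,0,255).astype(np.uint8))
```

```text
now [ 0.4937 -0.1258  0.2296] yaw -169.18 | shift [-0.0001  0.0054  0.0024] turn 0.0002 F [-1.02  0.08  3.18] t 4.2
0.1528555094295143
```

View pics/w2.png

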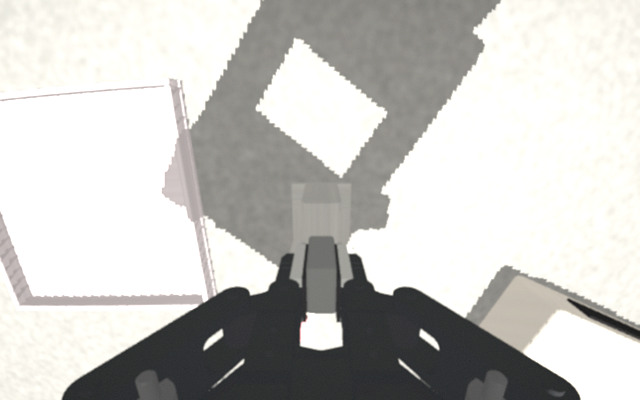

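The grip block is between the pads at (321,270), and the arm's rear edge is at (292..351,183). The image is centred and square, so the grasp looks good.

Run:
```python
from h import *
c=np.load("w2.npy",allow_pickle=True).item()
o=get_obs();Rm=rot(o["eef_rot"]);t=o["eef_pos"]
for p,z in(([(292,183),(351,183)],.05),([(310,237),(333,237)],.088)):
    P=np.c_[plane(c,p,z),[z,z]]-t; print((P@Rm*1000).round(1))
# stem_b by scene/top: targets
w=np.array([.6095,.0803]); y=np.radians(-13.8)
s=w-.075*np.array([np.cos(y),np.sin(y)]); print("standoff",s)
to(.4935,-.1245,.36,190.8); to(*s,.36,180-13.8)
```

```text
[[ 41.1 -14.8 179.6]
 [ 41.1  16.4 179.6]]
[[ 26.9  -4.1 141.6]
 [ 26.9   5.5 141.6]]
standoff [0.53666493 0.09819001]
now [ 0.4937 -0.1258  0.2296] yaw -169.18 | shift [-1.000e-04  5.300e-03 -5.215e-01] turn 0.0003 F [-0.65  0.19  2.82] t 4.25
now [ 0.4937 -0.1258  0.2296] yaw -169.18 | shift [-0.337   0.8477 -0.5217] turn 0.2736 F [-0.65  0.19  2.82] t 4.25
```

Run:
```python
from h import *
c=np.load("w2.npy",allow_pickle=True).item()
o=get_obs();Rm=rot(o["eef_rot"]);t=o["eef_pos"]
for p,z in(([(292,183),(351,183)],.004),([(310,237),(333,237)],.05)):
    P=np.c_[plane(c,p,z),[z,z]]-t; print((P@Rm*1000).round(1))
L=lambda X,Y,Z:t+Rm@np.array([X,Y,Z])
for X,Z,n in((.030,.2296,"fork rear bottom"),(.03,.2296-.004,"fork rear top"),(.03,.2296-.05,"arm rear top"),(.03,.2296-.044,"armbot"),(.012,.2296-.05,"grip rear bottom"),(.012,.2296-.088,"grip rear top"),(-.012,.2296-.088,"grip front top")):
    print(n,proj(c,[L(X,0,Z)]))
im=cv2.imread("pics/w2.png").astype(int).sum(2); print(im[175:330:1,321].tolist())
```

```text
[[ 30.3 -19.4 225.6]
 [ 30.3  21.3 225.6]]
[[ 10.1  -5.6 179.6]
 [ 10.1   7.2 179.6]]
fork rear bottom [[320.18841896 182.07774265]]
fork rear top [[320.17891834 183.38838752]]
arm rear top [[320.03652471 203.0618389 ]]
armbot [[320.05944205 199.89175409]]
grip rear bottom [[320.08269156 233.92017284]]
grip rear top [[319.91057584 268.60452346]]
grip front top [[319.99608594 314.60380843]]
[428, 426, 420, 420, 414, 421, 428, 437, 447, 448, 446, 453, 446, 446, 442, 447, 440, 447, 446, 447, 446, 444, 444, 446, 444, 448, 453, 452, 471, 492, 497, 497, 498, 497, 496, 497, 492, 495, 495, 497, 494, 494, 497, 495, 498, 495, 492, 497, 495, 497, 492, 497, 492, 493, 492, 495, 492, 495, 492, 494, 459, 389, 342, 332, 328, 337, 335, 339, 338, 334, 337, 336, 336, 334, 338, 334, 335, 332, 334, 338, 337, 330, 336, 336, 332, 332, 338, 334, 334, 334, 334, 332, 340, 351, 359, 360, 366, 366, 367, 367, 366, 360, 367, 366, 366, 369, 362, 362, 367, 360, 366, 367, 366, 366, 366, 366, 366, 366, 366, 362, 368, 369, 366, 362, 366, 366, 360, 366, 366, 367, 366, 360, 362, 360, 360, 360, 354, 388, 568, 756, 765, 762, 762, 762, 764, 765, 764, 762, 761, 758, 756, 758, 759, 761, 764]
```

>>> drive_tool(
  increments=[
    [[0,0,-0.15],0],
    [[0,0,-0.35],0],
    [[0,0,-0.52],0],
    [[-0.06,0.2,-0.52],0.05],
    [[-0.14,0.4,-0.52],0.12],
    [[-0.22,0.6,-0.52],0.2],
    [[-0.3,0.75,-0.52],0.27],
    [[-0.337,0.85,-0.52],0.274],
  ],
)

```text
time_s: 5.25
eef_pos: [0.5365, 0.1008, 0.3587]
eef_rot: [-0.0, 0.12, 0.993, 0.0]
wrist_force: [0.1, -0.3, -2.2]
opening: 0.151
```

Run:
```python
from h import *
to(.5367,.0982,.229+.055+.004,180-13.8)
c=get_calibration("wrist"); im=camera("wrist"); np.save("w3.npy",c,allow_pickle=True); cv2.imwrite("pics/w3.png",im)
s=camera("scene"); cv2.imwrite("pics/s3.png",s)
```

```text
now [0.5365 0.1008 0.3587] yaw 166.18 | shift [-0.0036 -0.0101  0.2829] turn -0.0002 F [ 0.07 -0.32 -2.2 ] t 5.25
```

View pics/w3.png

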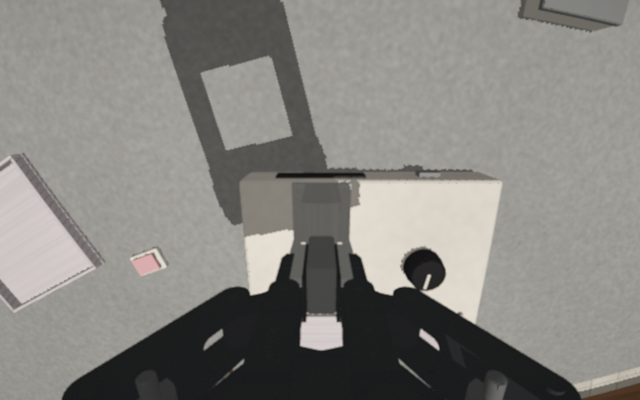

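The front deck edge runs from (241,181) to (501,181) and the low cap is at (425,268). I'll use the edge to refine the warmer's pose.

Run:
```python
from h import *
im=cv2.imread("pics/w3.png"); c=np.load("w3.npy",allow_pickle=True).item()
print([ (x,im[165:200,x].max(1).tolist()) for x in(260,420,480)])
print([ (y,im[y,225:262].max(1).tolist(),im[y,480:515].max(1).tolist()) for y in(190,)])
P=plane(c,[(241,181.5),(501.5,181.5)],.055); d=P[1]-P[0]; print(P,np.linalg.norm(d),np.degrees(np.arctan2(d[1],d[0]))-90)
v=d/np.linalg.norm(d); u=np.array([v[1],-v[0]]); m=P.mean(0)
for k in(55,-55): print("stem",k,m+u*.09+v*k/1000)
k=im[240:295,395:450].max(2)<60
k=max(cv2.findContours(k.astype(np.uint8),0,1)[0],key=cv2.contourArea); q,r=cv2.minEnclosingCircle(k); print("low",q,r,plane(c,[(q[0]+395,q[1]+240)],.07))
```

```text
[(260, [83, 85, 86, 88, 87, 88, 95, 109, 118, 121, 122, 122, 122, 122, 123, 126, 130, 134, 134, 135, 135, 135, 135, 135, 134, 134, 134, 134, 135, 134, 133, 134, 134, 135, 134]), (420, [149, 106, 83, 83, 81, 73, 71, 100, 134, 144, 144, 139, 131, 125, 142, 175, 198, 208, 216, 220, 221, 221, 221, 220, 220, 220, 220, 220, 220, 220, 220, 220, 220, 221, 221]), (480, [155, 156, 156, 158, 157, 157, 155, 142, 125, 118, 117, 116, 117, 118, 134, 171, 197, 207, 215, 220, 221, 220, 220, 220, 219, 219, 220, 219, 219, 220, 220, 220, 220, 220, 220])]
[(190, [88, 89, 89, 89, 87, 87, 86, 87, 88, 87, 87, 86, 86, 89, 105, 125, 131, 131, 132, 132, 132, 133, 133, 133, 134, 134, 134, 134, 134, 135, 135, 135, 135, 135, 134, 134, 134], [219, 220, 220, 220, 220, 221, 221, 221, 222, 222, 222, 222, 222, 222, 221, 220, 220, 219, 219, 216, 203, 174, 156, 154, 155, 155, 154, 153, 154, 154, 155, 155, 156, 156, 157])]
[[0.5044877  0.02972296]
 [0.56514113 0.27707849]] 0.25468332710014957 -13.777516403445901
stem 55 [0.6353233  0.18538454]
stem -55 [0.60912654 0.07854948]
low (21.066635131835938, 34.99021530151367) 28.375707626342773 [[0.63727057 0.17629171]]
```

>>> drive_tool(
  increments=[
    [[-0.003,-0.0145,0.03],0],
    [[-0.003,-0.0145,0.09],0],
    [[-0.003,-0.0145,0.16],0],
    [[-0.003,-0.0145,0.22],0],
    [[-0.003,-0.0145,0.25],0],
    [[-0.003,-0.0145,0.267],0],
    [[-0.003,-0.0145,0.267],0],
    [[-0.003,-0.0145,0.267],0],
  ],
)

```text
time_s: 6.35
eef_pos: [0.5367, 0.0951, 0.2933]
eef_rot: [0.001, 0.12, 0.993, 0.0]
wrist_force: [0.7, -0.9, -1.5]
opening: 0.152
```

Run:
```python
from h import *
to(.5362,.0972,.2846,166.2)
```

```text
now [0.5367 0.0951 0.2933] yaw 166.17 | shift [0.0038 0.0076 0.0347] turn -0.0003 F [ 0.7  -0.87 -1.46] t 6.35
```

>>> drive_tool(
  increments=[
    [[0,0,0.005],0],
    [[0,0,0.01],0],
    [[0,0,0.014],0],
    [[0,0,0.018],0],
    [[0,0,0.022],0],
    [[0,0,0.024],0],
    [[0,0,0.024],0],
    [[0,0,0.024],0],
  ],
)

```text
time_s: 7.35
eef_pos: [0.5364, 0.0951, 0.2867]
eef_rot: [0.0, 0.12, 0.993, -0.0]
wrist_force: [-0.1, 0.2, -1.0]
opening: 0.154
```

Run:
```python
from h import *
to(.5362,.0972,.2846,166.2)
```

```text
now [0.5364 0.0951 0.2867] yaw 166.16 | shift [0.0028 0.008  0.0084] turn -0.0004 F [-0.12  0.2  -1.02] t 7.35
```

>>> drive_tool(
  increments=[
    [[0.0015,0.004,0.0],0],
    [[0.003,0.008,0.0],0],
    [[0.003,0.008,0.002],0],
    [[0.003,0.008,0.003],0],
    [[0.003,0.008,0.004],0],
    [[0.003,0.008,0.005],0],
    [[0.003,0.008,0.006],0],
    [[0.003,0.008,0.006],0],
  ],
)

```text
time_s: 8.35
eef_pos: [0.5361, 0.0972, 0.2852]
eef_rot: [-0.0, 0.121, 0.993, -0.0]
wrist_force: [1.0, 0.1, -1.6]
opening: 0.156
```

>>> drive_tool(
  increments=[
    [[0,0,0.001],0],
    [[0,0,0.002],0],
    [[0,0,0.002],0],
    [[0,0,0.002],0],
    [[0,0,0.002],0],
    [[0,0,0.002],0],
    [[0,0,0.002],0],
    [[0,0,0.002],0],
  ],
)

```text
time_s: 9.35
eef_pos: [0.5361, 0.0972, 0.2847]
eef_rot: [-0.0, 0.12, 0.993, -0.0]
wrist_force: [-0.4, 0.1, -1.1]
opening: 0.155
```

>>> drive_tool(
  increments=[
    [[0,0,0.001],0],
    [[0,0,0.002],0],
    [[0,0,0.002],0],
    [[0,0,0.002],0],
    [[0,0,0.002],0],
    [[0,0,0.002],0],
    [[0,0,0.002],0],
    [[0,0,0.002],0],
  ],
)

```text
time_s: 10.35
eef_pos: [0.5362, 0.0972, 0.2846]
eef_rot: [0.0, 0.12, 0.993, 0.0]
wrist_force: [-3.6, 0.4, 5.6]
opening: 0.155
```

>>> drive_tool(
  increments=[
    [[0,0,-0.003],0],
    [[0,0,-0.005],0],
    [[-0.02,0,-0.005],0],
    [[-0.05,0,-0.005],0],
    [[-0.08,0,-0.005],0],
    [[-0.105,0,-0.005],0],
    [[-0.12,0,-0.005],0],
    [[-0.12,0,-0.005],0],
  ],
)

```text
time_s: 11.35
eef_pos: [0.5655, 0.0899, 0.2854]
eef_rot: [-0.0, 0.121, 0.993, -0.0]
wrist_force: [0.1, -0.3, -0.3]
opening: 0.154
```

Run:
```python
from h import *
to(.609,.0793,.2854,166.2)
s=camera("scene"); t=camera("top")
a=cv2.resize(s[175:245,290:360],(400,400),interpolation=2); b=cv2.resize(t[150:230,250:330],(400,400),interpolation=2)
cv2.imwrite("pics/s4.png",np.hstack([a,b]))
```

```text
now [0.5655 0.0899 0.2854] yaw 166.15 | shift [-0.1792  0.0004 -0.0002] turn -0.0006 F [ 0.07 -0.26 -0.3 ] t 11.35
```

View pics/s4.png

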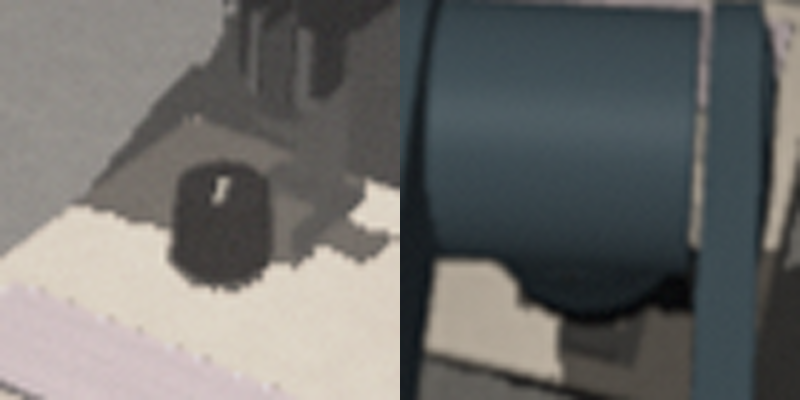

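The scene view shows the cap upright, with the puller behind it approaching at the right height. The top camera's view is blocked by the arm.

>>> drive_tool(
  increments=[
    [[-0.012,0,0],0],
    [[-0.025,0,0],0],
    [[-0.038,0,0],0],
    [[-0.05,0,0],0],
    [[-0.06,0,0],0],
    [[-0.07,0,0],0],
    [[-0.076,0,0],0],
    [[-0.076,0,0],0],
  ],
)

```text
time_s: 12.45
eef_pos: [0.5838, 0.0855, 0.2854]
eef_rot: [-0.0, 0.12, 0.993, -0.0]
wrist_force: [0.0, 0.2, -1.5]
opening: 0.154
```

>>> drive_tool(
  increments=[
    [[-0.001,0,0],0],
    [[-0.002,0,0],0],
    [[-0.003,0,0],0],
    [[-0.004,0,0],0],
    [[-0.005,0,0],0],
    [[-0.005,0,0],0],
    [[-0.005,0,0],0],
    [[-0.005,0,0],0],
  ],
)

```text
time_s: 13.45
eef_pos: [0.5849, 0.0852, 0.2854]
eef_rot: [-0.0, 0.12, 0.993, -0.0]
wrist_force: [-0.2, -0.8, -0.9]
opening: 0.154
```

>>> drive_tool(
  increments=[
    [[-0.001,0,0],0],
    [[-0.002,0,0],0],
    [[-0.003,0,0],0],
    [[-0.004,0,0],0],
    [[-0.005,0,0],0],
    [[-0.005,0,0],0],
    [[-0.005,0,0],0],
    [[-0.005,0,0],0],
  ],
)

```text
time_s: 14.45
eef_pos: [0.5861, 0.0849, 0.2855]
eef_rot: [0.0, 0.12, 0.993, -0.0]
wrist_force: [0.3, 0.2, -1.2]
opening: 0.15
```

>>> drive_tool(
  increments=[
    [[-0.001,0,0],0],
    [[-0.002,0,0],0],
    [[-0.003,0,0],0],
    [[-0.004,0,0],0],
    [[-0.005,0,0],0],
    [[-0.006,0,0],0],
    [[-0.006,0,0],0],
    [[-0.006,0,0],0],
  ],
)

```text
time_s: 15.45
eef_pos: [0.5876, 0.0845, 0.2854]
eef_rot: [-0.0, 0.12, 0.993, -0.0]
wrist_force: [-0.1, -1.4, -1.1]
opening: 0.154
```

>>> drive_tool(
  increments=[
    [[-0.001,0,0],0],
    [[-0.002,0,0],0],
    [[-0.003,0,0],0],
    [[-0.004,0,0],0],
    [[-0.005,0,0],0],
    [[-0.006,0,0],0],
    [[-0.006,0,0],0],
    [[-0.006,0,0],0],
  ],
)

```text
time_s: 16.45
eef_pos: [0.5891, 0.0842, 0.2855]
eef_rot: [0.0, 0.12, 0.993, -0.0]
wrist_force: [-0.6, 0.0, -1.8]
opening: 0.156
```

>>> drive_tool(
  increments=[
    [[-0.001,0,0],0],
    [[-0.002,0,0],0],
    [[-0.003,0,0],0],
    [[-0.004,0,0],0],
    [[-0.005,0,0],0],
    [[-0.006,0,0],0],
    [[-0.006,0,0],0],
    [[-0.006,0,0],0],
  ],
)

```text
time_s: 17.45
eef_pos: [0.5905, 0.0838, 0.2855]
eef_rot: [0.0, 0.12, 0.993, -0.0]
wrist_force: [0.5, -0.0, -1.3]
opening: 0.156
```

>>> drive_tool(
  increments=[
    [[-0.001,0,0],0],
    [[-0.002,0,0],0],
    [[-0.003,0,0],0],
    [[-0.004,0,0],0],
    [[-0.005,0,0],0],
    [[-0.006,0,0],0],
    [[-0.006,0,0],0],
    [[-0.006,0,0],0],
  ],
)

```text
time_s: 18.45
eef_pos: [0.5919, 0.0835, 0.2854]
eef_rot: [-0.0, 0.12, 0.993, -0.0]
wrist_force: [-1.0, -0.3, -1.4]
opening: 0.152
```

>>> drive_tool(
  increments=[
    [[-0.001,0,0],0],
    [[-0.002,0,0],0],
    [[-0.003,0,0],0],
    [[-0.004,0,0],0],
    [[-0.005,0,0],0],
    [[-0.006,0,0],0],
    [[-0.006,0,0],0],
    [[-0.006,0,0],0],
  ],
)

```text
time_s: 19.45
eef_pos: [0.5934, 0.0831, 0.2854]
eef_rot: [0.0, 0.12, 0.993, -0.0]
wrist_force: [0.6, -0.4, -1.0]
opening: 0.151
```

>>> drive_tool(
  increments=[
    [[-0.001,0,0],0],
    [[-0.002,0,0],0],
    [[-0.003,0,0],0],
    [[-0.004,0,0],0],
    [[-0.005,0,0],0],
    [[-0.006,0,0],0],
    [[-0.006,0,0],0],
    [[-0.006,0,0],0],
  ],
)

```text
time_s: 20.45
eef_pos: [0.5949, 0.0827, 0.2855]
eef_rot: [0.0, 0.12, 0.993, -0.0]
wrist_force: [0.1, -0.3, -0.5]
opening: 0.153
```

>>> drive_tool(
  increments=[
    [[-0.001,0,0],0],
    [[-0.002,0,0],0],
    [[-0.003,0,0],0],
    [[-0.004,0,0],0],
    [[-0.005,0,0],0],
    [[-0.006,0,0],0],
    [[-0.006,0,0],0],
    [[-0.006,0,0],0],
  ],
)

```text
time_s: 21.45
eef_pos: [0.5963, 0.0824, 0.2854]
eef_rot: [-0.0, 0.12, 0.993, 0.0]
wrist_force: [0.5, -0.3, -1.5]
opening: 0.152
```

>>> drive_tool(
  increments=[
    [[-0.001,0,0],0],
    [[-0.002,0,0],0],
    [[-0.003,0,0],0],
    [[-0.004,0,0],0],
    [[-0.005,0,0],0],
    [[-0.006,0,0],0],
    [[-0.006,0,0],0],
    [[-0.006,0,0],0],
  ],
)

```text
time_s: 22.45
eef_pos: [0.5978, 0.082, 0.2855]
eef_rot: [0.0, 0.12, 0.993, -0.0]
wrist_force: [0.8, 0.5, -1.2]
opening: 0.156
```

>>> drive_tool(
  increments=[
    [[-0.001,0,0],0],
    [[-0.002,0,0],0],
    [[-0.003,0,0],0],
    [[-0.004,0,0],0],
    [[-0.005,0,0],0],
    [[-0.006,0,0],0],
    [[-0.006,0,0],0],
    [[-0.006,0,0],0],
  ],
)

```text
time_s: 23.45
eef_pos: [0.5992, 0.0817, 0.2854]
eef_rot: [-0.0, 0.12, 0.993, 0.0]
wrist_force: [0.6, 0.2, -1.8]
opening: 0.151
```

>>> drive_tool(
  increments=[
    [[-0.001,0,0],0],
    [[-0.002,0,0],0],
    [[-0.003,0,0],0],
    [[-0.004,0,0],0],
    [[-0.005,0,0],0],
    [[-0.006,0,0],0],
    [[-0.006,0,0],0],
    [[-0.006,0,0],0],
  ],
)

```text
time_s: 24.45
eef_pos: [0.6007, 0.0813, 0.2854]
eef_rot: [-0.0, 0.12, 0.993, -0.0]
wrist_force: [0.0, -0.7, -0.2]
opening: 0.155
```

>>> drive_tool(
  increments=[
    [[-0.001,0,0],0],
    [[-0.002,0,0],0],
    [[-0.003,0,0],0],
    [[-0.004,0,0],0],
    [[-0.005,0,0],0],
    [[-0.006,0,0],0],
    [[-0.006,0,0],0],
    [[-0.006,0,0],0],
  ],
)

```text
time_s: 25.45
eef_pos: [0.6021, 0.0809, 0.2854]
eef_rot: [-0.0, 0.12, 0.993, 0.0]
wrist_force: [-0.2, -0.6, -1.7]
opening: 0.153
```

>>> drive_tool(
  increments=[
    [[-0.001,0,0],0],
    [[-0.002,0,0],0],
    [[-0.003,0,0],0],
    [[-0.004,0,0],0],
    [[-0.005,0,0],0],
    [[-0.006,0,0],0],
    [[-0.006,0,0],0],
    [[-0.006,0,0],0],
  ],
)

```text
time_s: 26.45
eef_pos: [0.6036, 0.0806, 0.2854]
eef_rot: [-0.0, 0.121, 0.993, 0.0]
wrist_force: [-0.7, 1.1, -1.7]
opening: 0.153
```

>>> drive_tool(
  increments=[
    [[-0.001,0,0],0],
    [[-0.002,0,0],0],
    [[-0.003,0,0],0],
    [[-0.004,0,0],0],
    [[-0.005,0,0],0],
    [[-0.006,0,0],0],
    [[-0.006,0,0],0],
    [[-0.006,0,0],0],
  ],
)

```text
time_s: 27.45
eef_pos: [0.6051, 0.0802, 0.2854]
eef_rot: [-0.0, 0.12, 0.993, -0.0]
wrist_force: [-0.6, -0.2, -1.8]
opening: 0.151
```

>>> drive_tool(
  increments=[
    [[-0.001,0,0],0],
    [[-0.002,0,0],0],
    [[-0.003,0,0],0],
    [[-0.004,0,0],0],
    [[-0.005,0,0],0],
    [[-0.006,0,0],0],
    [[-0.006,0,0],0],
    [[-0.006,0,0],0],
  ],
)

```text
time_s: 28.45
eef_pos: [0.6065, 0.0799, 0.2854]
eef_rot: [0.0, 0.12, 0.993, 0.0]
wrist_force: [-0.4, -0.1, -1.4]
opening: 0.155
```

>>> drive_tool(
  increments=[
    [[-0.001,0,0],0],
    [[-0.002,0,0],0],
    [[-0.003,0,0],0],
    [[-0.004,0,0],0],
    [[-0.005,0,0],0],
    [[-0.006,0,0],0],
    [[-0.006,0,0],0],
    [[-0.006,0,0],0],
  ],
)

```text
time_s: 29.45
eef_pos: [0.608, 0.0795, 0.2855]
eef_rot: [-0.0, 0.12, 0.993, -0.0]
wrist_force: [0.0, -0.6, -1.8]
opening: 0.155
```

>>> drive_tool(
  increments=[
    [[-0.001,0,0],0],
    [[-0.002,0,0],0],
    [[-0.003,0,0],0],
    [[-0.004,0,0],0],
    [[-0.005,0,0],0],
    [[-0.006,0,0],0],
    [[-0.006,0,0],0],
    [[-0.006,0,0],0],
  ],
)

```text
time_s: 30.45
eef_pos: [0.6094, 0.0791, 0.2854]
eef_rot: [-0.0, 0.12, 0.993, -0.0]
wrist_force: [0.1, -0.2, -1.4]
opening: 0.159
```

>>> drive_tool(
  increments=[
    [[-0.001,0,0],0],
    [[-0.002,0,0],0],
    [[-0.003,0,0],0],
    [[-0.004,0,0],0],
    [[-0.005,0,0],0],
    [[-0.006,0,0],0],
    [[-0.006,0,0],0],
    [[-0.006,0,0],0],
  ],
)

```text
time_s: 31.45
eef_pos: [0.6107, 0.0788, 0.2853]
eef_rot: [-0.0, 0.12, 0.993, 0.0]
wrist_force: [-2.4, 1.2, -0.2]
opening: 0.154
```

>>> drive_tool(
  increments=[
    [[0.004,0,0],0],
    [[0.008,0,0],0],
    [[0.008,0,0],0],
    [[0.008,0,-0.003],0],
    [[0.008,0,-0.006],0],
    [[0.008,0,-0.009],0],
    [[0.008,0,-0.012],0],
    [[0.008,0,-0.015],0],
  ],
)

```text
time_s: 32.45
eef_pos: [0.6087, 0.0792, 0.2883]
eef_rot: [-0.001, 0.12, 0.993, -0.0]
wrist_force: [1.6, 0.0, -9.1]
opening: 0.154
```

>>> drive_tool(
  increments=[
    [[0,0,-0.006],0],
    [[0,0,-0.012],0],
    [[0,0,-0.018],0],
    [[0,0,-0.024],0],
    [[0,0,-0.03],0],
    [[0,0,-0.036],0],
    [[0,0,-0.042],0],
    [[0,0,-0.048],0],
  ],
)

```text
time_s: 33.45
eef_pos: [0.6092, 0.0793, 0.3017]
eef_rot: [0.001, 0.121, 0.993, 0.0]
wrist_force: [-1.0, 0.6, -1.0]
opening: 0.155
```

>>> drive_tool(
  increments=[
    [[0,0,-0.008],0],
    [[0,0,-0.018],0],
    [[0,0,-0.03],0],
    [[0,0,-0.045],0],
    [[0,0,-0.06],0],
    [[0,0,-0.075],0],
    [[0,0,-0.085],0],
    [[0,0,-0.09],0],
  ],
)

```text
time_s: 34.45
eef_pos: [0.609, 0.0792, 0.3239]
eef_rot: [0.0, 0.121, 0.993, 0.0]
wrist_force: [0.6, -0.5, -2.3]
opening: 0.155
```

Run:
```python
from h import *
s=camera("scene"); cv2.imwrite("pics/s5.png",cv2.resize(s[140:240,260:360],(500,500),interpolation=2))
to(.5105,-.285,.34,180+13)
P=np.array([[.44816098,-.36754723],[.41533165,-.22776819],[.56522226,-.19173139],[.60334515,-.34607303]]); print(P.mean(0))
```

```text
now [0.609  0.0793 0.324 ] yaw 166.16 | shift [ 0.0341 -1.509  -0.0642] turn -0.2982 F [-0.95  0.86 -1.88] t 34.5
[ 0.50801501 -0.28327996]
```

View pics/s5.png

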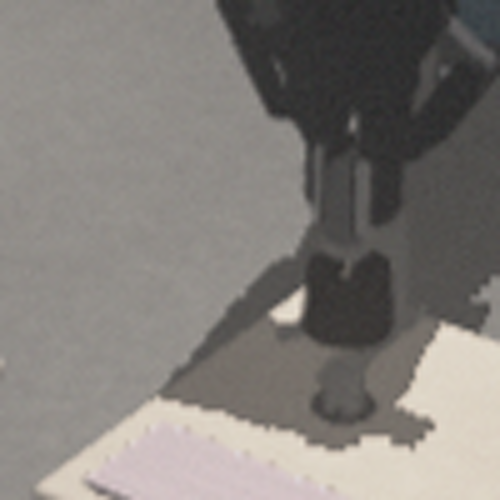

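The cap is off, upright on the fork and clear of the bare spindle. I'll carry it gently to the tray.

>>> drive_tool(
  increments=[
    [[0,-0.008,-0.01],0],
    [[0,-0.024,-0.02],0],
    [[0,-0.05,-0.03],0],
    [[0,-0.085,-0.04],0],
    [[0,-0.13,-0.05],0],
    [[0,-0.18,-0.05],0],
    [[0,-0.235,-0.05],0],
    [[0,-0.295,-0.05],0],
  ],
)

```text
time_s: 35.5
eef_pos: [0.591, 0.0066, 0.3361]
eef_rot: [-0.0, 0.121, 0.993, -0.0]
wrist_force: [0.7, -0.4, -2.1]
opening: 0.158
```

>>> drive_tool(
  increments=[
    [[0,-0.06,0],0],
    [[0,-0.125,0],0],
    [[0,-0.19,0],0],
    [[0,-0.255,0],0],
    [[0,-0.32,0],0],
    [[0,-0.385,0],0],
    [[0,-0.45,0],0],
    [[0,-0.515,0],0],
  ],
)

```text
time_s: 36.5
eef_pos: [0.5602, -0.1184, 0.3362]
eef_rot: [0.0, 0.12, 0.993, 0.0]
wrist_force: [0.3, -0.2, -2.1]
opening: 0.153
```

>>> drive_tool(
  increments=[
    [[0,-0.065,0],0],
    [[0,-0.13,0],0],
    [[0,-0.195,0],0],
    [[0,-0.255,0],0],
    [[0,-0.31,0],0],
    [[0,-0.36,0],0],
    [[0,-0.4,0],0],
    [[0,-0.43,0],0],
  ],
)

```text
time_s: 37.5
eef_pos: [0.5346, -0.2223, 0.3362]
eef_rot: [-0.0, 0.121, 0.993, 0.0]
wrist_force: [0.6, 0.4, -1.7]
opening: 0.15
```

>>> drive_tool(
  increments=[
    [[0.005,-0.03,0],0],
    [[0.01,-0.06,0],0],
    [[0.015,-0.09,0],0],
    [[0.02,-0.12,0],0],
    [[0.025,-0.15,0],0],
    [[0.03,-0.18,0],0],
    [[0.033,-0.2,0],0],
    [[0.033,-0.21,0],0],
  ],
)

```text
time_s: 38.5
eef_pos: [0.5141, -0.2711, 0.3362]
eef_rot: [-0.0, 0.121, 0.993, 0.0]
wrist_force: [-0.2, -0.2, -1.5]
opening: 0.155
```

Run:
```python
from h import *
s=camera("scene"); cv2.imwrite("pics/s6.png",cv2.resize(s[120:240,140:300],(640,480),interpolation=2))
to(.51,-.2845,.2376,166.2)
```

```text
now [ 0.5141 -0.2712  0.3362] yaw 166.14 | shift [ 0.0032 -0.0555  0.3944] turn -0.0006 F [-0.39 -0.05 -2.25] t 38.55
```

View pics/s6.png

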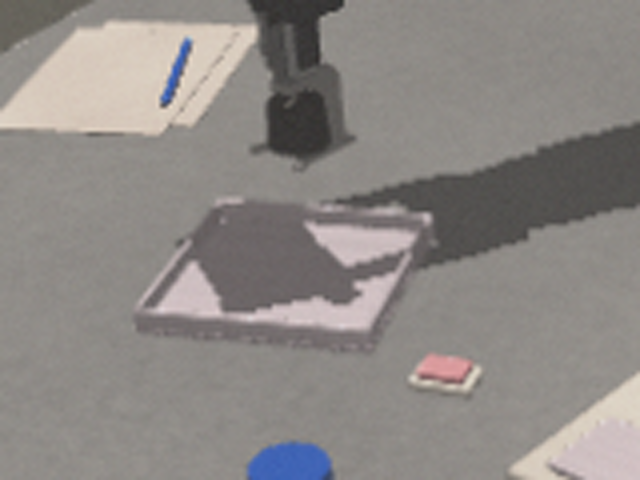

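The cap is still upright on the fork and above the tray. I'll finish the lateral move and lower.

>>> drive_tool(
  increments=[
    [[0.003,-0.02,0.02],0],
    [[0.003,-0.04,0.06],0],
    [[0.003,-0.055,0.11],0],
    [[0.003,-0.055,0.16],0],
    [[0.003,-0.055,0.21],0],
    [[0.003,-0.055,0.25],0],
    [[0.003,-0.055,0.28],0],
    [[0.003,-0.055,0.3],0],
  ],
)

```text
time_s: 39.55
eef_pos: [0.5102, -0.2839, 0.2607]
eef_rot: [-0.0, 0.12, 0.993, 0.0]
wrist_force: [-1.0, -0.1, -1.6]
opening: 0.153
```

>>> drive_tool(
  increments=[
    [[0,0,0.02],0],
    [[0,0,0.04],0],
    [[0,0,0.06],0],
    [[0,0,0.075],0],
    [[0,0,0.085],0],
    [[0,0,0.093],0],
    [[0,0,0.098],0],
    [[0,0,0.1],0],
  ],
)

```text
time_s: 40.55
eef_pos: [0.5102, -0.2839, 0.2362]
eef_rot: [0.0, 0.12, 0.993, -0.0]
wrist_force: [-0.3, -0.7, -2.1]
opening: 0.153
```

>>> drive_tool(
  increments=[
    [[0,0,0.001],0],
    [[0,0,0.002],0],
    [[0,0,0.003],0],
    [[0,0,0.004],0],
    [[0,0,0.005],0],
    [[0,0,0.006],0],
    [[0,0,0.006],0],
    [[0,0,0.006],0],
  ],
)

```text
time_s: 41.55
eef_pos: [0.5102, -0.2839, 0.2347]
eef_rot: [-0.0, 0.12, 0.993, -0.0]
wrist_force: [-0.3, -0.0, -0.4]
opening: 0.15
```

>>> drive_tool(
  increments=[
    [[0,0,0.001],0],
    [[0,0,0.002],0],
    [[0,0,0.003],0],
    [[0,0,0.003],0],
    [[0,0,0.003],0],
    [[0,0,0.003],0],
    [[0,0,0.003],0],
    [[0,0,0.003],0],
  ],
)

```text
time_s: 42.55
eef_pos: [0.5102, -0.2839, 0.2339]
eef_rot: [-0.0, 0.12, 0.993, 0.0]
wrist_force: [0.6, -0.1, -2.1]
opening: 0.153
```

>>> drive_tool(
  increments=[
    [[0,0,0.001],0],
    [[0,0,0.002],0],
    [[0,0,0.002],0],
    [[0,0,0.002],0],
    [[0,0,0.002],0],
    [[0,0,0.002],0],
    [[0,0,0.002],0],
    [[0,0,0.002],0],
  ],
)

```text
time_s: 43.55
eef_pos: [0.5103, -0.284, 0.2336]
eef_rot: [0.0, 0.12, 0.993, -0.0]
wrist_force: [-2.1, 1.9, 4.7]
opening: 0.152
```

>>> drive_tool(
  increments=[
    [[0,0,0],0],
    [[0,0,0],0],
    [[0,0,0],0],
    [[0,0,0],0],
    [[0,0,0],0],
    [[0,0,0],0],
    [[0,0,0],0],
    [[0,0,0],0],
  ],
  claw=0.4,
)

```text
time_s: 44.55
eef_pos: [0.5102, -0.2839, 0.2334]
eef_rot: [-0.0, 0.12, 0.993, 0.0]
wrist_force: [-1.3, -1.6, 0.1]
opening: 0.602
```

>>> drive_tool(
  increments=[
    [[0,0,-0.02],0],
    [[0,0,-0.06],0],
    [[0,0,-0.12],0],
    [[0,0,-0.2],0],
    [[0,0,-0.3],0],
    [[0,0,-0.4],0],
    [[0,0,-0.5],0],
    [[0,0,-0.55],0],
  ],
)

```text
time_s: 45.55
eef_pos: [0.5105, -0.2841, 0.374]
eef_rot: [0.002, 0.12, 0.993, -0.001]
wrist_force: [-0.6, 0.2, 0.4]
opening: 0.596
```

>>> drive_tool(
  increments=[
    [[0,0.1,0],0],
    [[0,0.25,0],0],
    [[0,0.4,0],0],
    [[0,0.55,0],0],
    [[0,0.65,0],0],
    [[0,0.7,0],0],
    [[0,0.7,0],0],
    [[0,0.7,0],0],
  ],
)

```text
time_s: 46.55
eef_pos: [0.552, -0.1148, 0.371]
eef_rot: [0.0, 0.121, 0.993, -0.0]
wrist_force: [0.4, -0.6, -0.3]
opening: 0.598
```

Run:
```python
from h import *
s=camera("scene"); t=camera("top"); 
a=cv2.resize(s[150:270,160:280],(400,400),interpolation=2); b=cv2.resize(t[190:280,395:485],(400,400),interpolation=2)
cv2.imwrite("pics/end.png",np.hstack([a,b]))
print(get_obs()["wrist_force"],get_obs()["time_s"])
# low cap and jar drift in top view
t0=cv2.imread("pics/top0.png"); 
for n,(x0,y0,x1,y1) in dict(jar=(350,110,395,150),cass=(365,195,390,218),low=(235,165,272,200),box=(145,250,200,295)).items():
    sh,r=cv2.phaseCorrelate(np.float32(t0[y0:y1,x0:x1,1]),np.float32(t[y0:y1,x0:x1,1])); print(n,np.round(sh,2),round(r,2))
```

```text
[ 0.57558079 -0.36975848  0.82090278] 46.65
jar [0.35 0.27] 0.74
cass [ 5.72 -0.38] 0.2
low [ 0.08 -0.02] 1.02
box [0.07 0.56] 0.9
```

View pics/end.png

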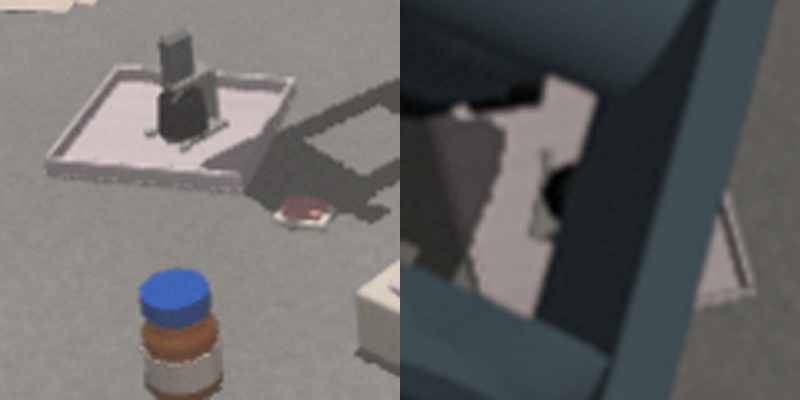

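The puller stands upright in the tray with the cap upright on its fork. The cassette is still at about scene pixel (251,213), as before. The top-view mismatch for it is the arm blocking the view.

```bash
python3 -c "
from bench import hand_in; print(hand_in())"
```

```text
the job is handed in; nothing more can be done
None
```

The tall cap was on stem_b and is now standing upright in the tray on the puller's fork. I handed the job in at about 46.7 s of the 72 s allowed; no verdict was reported.

- **Hooking:** I gripped the puller and touched the fork to the deck to find its height. I then raised it about 0.7 mm and slid it straight in from the front in small steps. It met no set screw. It stopped lightly against the spindle at the slot's closed end (about 3 N), and I backed it off 2 mm.
- **Pulling:** The cap popped off on a straight upward pull, with about 9 N showing at the wrist. The camera showed it upright on the fork and clear of the spindle.
- **Placing:** I lowered the puller into the middle of the tray until it touched, at about 5–7 N, then released it and moved the arm away.

**Last checks:** The scene picture shows the puller upright in the tray with the cap upright on its fork. The top-view comparison gave shifts of about 0.1 pixel for the low cap and under 0.6 pixel for the jar and slide box.

**Check that disagreed:** The cassette's top-view comparison failed (5.7 px shift, match quality 0.2), most likely because the arm and its shadow cover it there. In the scene picture it stands at the same pixel position as before.

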